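Index the drill jig on to the next hole

TASK

Bring the indexing drill jig on to the next hole of the maple disc: eight holes from a 24-stop index plate, so three clicks on. Throw the plunger lever out of its lock notch into the upright middle notch marked with a dot, then turn the disc clockwise (seen from above) by the T-handle knob on top, counting the clicks to the third stop and not running on past it. Finish still gripping the T-handle, with the plate sitting squarely in that third stop and the lever still in its middle notch, ready for drilling; leave the spare disc, the square and the drill where they are.

Things in the scene. Friction and masses are not known exactly. Their poses are not given: they have to be found in the camera images.
- jig: Grey cast indexing drill jig bolted to the bench. Base 190 mm along its x, y from -180 to +120 mm, 16 mm thick. Origin: at bench height on the vertical spindle axis, z up. On the spindle turn a steel index plate (180 mm across, 24 rim notches, z = 52 to 64 mm), a maple disc (140 mm across, top at z = 87 mm) and the T-handle. The sprung plunger's housing (top z = 80 mm) and lever stand at -y.
- bush (a point): Top centre of the steel drill bush over the disc, 55 mm from the spindle axis on the jig's +y side, 113 mm above the bench: the highest point of the fixed bush arm (30 mm wide, from 38 to 121 mm off the axis).
- knob: Black T-handle knob on top of the spindle, turning with disc and plate. Origin: centre of its grip bar, on the spindle axis, 144 mm above the bench. Bar 66 mm long along its own x, 18 mm thick along its own y (the flats to grip), 28 mm high (130 to 158 mm above the bench), on an 18 mm steel stem; z up. Clear all round above the bush arm.
- spindle (a joint): Turn of knob, disc and plate in rad: 0 at the stop where it starts, growing clockwise seen from above. 24 stops, 15 degrees (0.262) apart; the third is at 0.785. Locked while the lever is in the lock notch. With the lever in the middle notch each stop clicks: about 0.4 N m to leave a stop, falling to nothing half way, then the plate is drawn into the next; let go, it centres itself in the nearest stop.
- lever_ball (a point): Centre of the black ball (28 mm) on the end of the plunger lever (11 mm steel rod). It swings in the jig's x-z plane, 100 mm from the pivot at x = 0, y = -164, z = 58 mm in the jig's frame. Lock notch: ball at x = -56, z = 141 mm; middle notch: x = 0, z = 158 mm. Behind it, on the spindle side, stands the notched steel quadrant, up to z = 103 mm.
- lever (a joint): Swing of the plunger lever in rad. 0: lock notch, leaning to the jig's -x (start). 0.6: upright, middle notch, marked with a dot, plunger sprung so the plate clicks. 1.2: third notch, leaning to +x, plunger drawn, the plate turns freely. About 5 N at the ball along its swing moves it out of a notch; let go, it drops into the nearest notch and stays.
- spare_disc: Bystander: loose spare maple disc, 140 mm across, 22 mm thick, lying flat. Origin: centre of its underside.
- try_square: Bystander: loose try square lying flat: dark wood stock 110 x 22 x 18 mm along its x, steel blade 150 mm long towards its +y. Origin: centre of the underside of the stock.
- drill: Bystander: cordless drill standing on its battery, 205 mm high, bit pointing to its -x, out to 185 mm. Origin: centre of the underside of the battery.

How it is judged (in metres and radians):
On the way:
1. the lever is thrown from the lock notch into the middle notch while the plate still sits in its starting stop (value of joint lever between 0.5 and 0.7 rad and value of joint spindle between -0.08 and 0.08 rad), for 0.2 s.
At the end, for the whole second after the job is handed in: The plate is at rest in the third stop (45 degrees clockwise of its start, within 0.05 rad), the lever is in its middle notch (0.6 rad within 0.1), and the fingers still hold the T-handle with more than 4 N (value of joint spindle between 0.735 and 0.835 rad and value of joint lever between 0.5 and 0.7 rad and velocity of joint spindle between -0.1 and 0.1 rad/s and contact force between the fingers and knob above 4 N); the arm keeps its last pose, push and grip.
It fails at once if the plate is run on past the third stop into the fourth, or turned backwards out of its starting stop (value of joint spindle above 0.92 rad or value of joint spindle below -0.14 rad).
It fails at once if the spare disc, the square or the drill is shifted by more than 20 mm (distance of any of spare_disc, try_square, drill from where it was at the start of the episode above 0.02 m).
It also fails if it takes over 59 s, if anything falls off the work surface, if the arm or the gripper's body presses on something with over 40 N, if the wrist force passes 120 N, or if a joint passes its speed limit or range.

ROBOT

A 6-joint arm with a two-finger parallel gripper is mounted at the origin on the work surface. World frame = base frame: x ahead of the robot, y to its left, z up, the work surface at z = 0. Lengths are in m, angles in degrees, forces in N, time in s.
With the tool pointing down it reaches from about 0.25 to 0.725 m from the base axis. Payload 9.7 kg.
Tool frame: the origin (TCP) lies at the very end of the fingers, on their centre line; the grasp point (between the pads) lies 19 mm behind it; z points along the fingers, y is the direction in which the jaws open and shut (so a half turn about z gives the same grasp; the last joint's range is limited). The gripper opens to 85 mm and grips with 20 to 120 N. Pads are 22 mm wide; open, the fingers measure 114 mm over their backs; the gripper's body (76 mm by 85 mm) begins 54 mm behind the grasp point. The pads swing forward as they close: fully open they stand 13 mm farther back than shut.
Start: joints at [0, 4.979, 10.078, 95.1, 0, 90], TCP at [0.55, -0, 0.207] pointing down, gripper open.
Joint ranges: [-179.16, 179.16], [-48.56, 103.87], [-65.8, 70.77], [-126.05, 130.52], [-82.76, 87.17], [-180, 180]. Speed limits (degrees/s): [127.2, 127.2, 147.25, 180, 180, 180].

INTERFACE

Orientations are given as [roll, pitch, yaw] about the fixed x, y, z axes, in that order (R = Rz(yaw) Ry(pitch) Rx(roll)).
In Python, from workcell import bot gives the robot as it stands. The module is installed in compiled form; this text tells all that it offers.
- The arm moves only by the tool step_arm, never from a script. Its arguments are lists of equal length, an entry for each row: "dr": the turn, a rotation vector about the tool's x, y, z in rad, a list of three; "xyz": the shift along the tool's x, y, z in units of 40 mm (1.0 is 40 mm), a list of three; "gripper": the opening, from 0 (shut) to 1 (fully open). In form: {"dr": [[wx, wy, wz], ...], "xyz": [[x, y, z], ...], "gripper": [gripper, ...]}. A call has exactly 8 rows; each row is the pose to reach, as a shift and turn from the pose commanded when the call began, along the tool's axes at that moment; what a row does not reach only later rows make up. A row lasts 1/10 s, in which the tool goes at most 50 mm and 8.59 degrees, less where a joint would pass 70% of its speed; a pose out of reach is approached as far as the arm can. A call with a gripper value outside its range is refused whole. The fingers move at their own pace and stop on an object; "squeeze" is the grip in N (left out, the last holds). Time passes only in rows, so rows that repeat a pose let the fingers close, or fill a call up. It gives the time, the measured TCP pose, the force and the opening at its end, in the units of the state.
- bot.get_obs(): the state, without advancing time (a new reading comes with each control period).
- bot.camera(name): name is "scene" or "side" or "wrist"; returns a dict with "image" (400x640x3 uint8, red, green, blue), "camera_matrix" (3x3 intrinsics, pixels), "k1" (the pictures are not rectified: a ray, as slopes to the right and down, at radius r is drawn at 1 + k1 r^2 times it, then the intrinsics apply), "R" (3x3) and "t" (3): a world point X has camera coordinates R X + t. Camera axes: x right, y down, z forward; pixel columns grow to the right and rows downward; lengths in m; the calibration is good to about 2 mm. A picture is of the moment at which its call begins. There is no depth.
- bot.job_done(): hands the job in, once; it reports no verdict.
Trained networks look in a picture, given as the dict that the camera call returned (one of the last four; its "shot" number tells which), for a name from the list of things; names that differ only in an ending like _2 or _b are one class to them, and where a whole thing is asked for, a point or a joint stands for the part that bears it (a point fixed in the world has none). Each returns a list of dicts, best first, with "p" (0 to 1); they miss things now and then, are a little off and sometimes report something else, mostly with a low value. They report only what shows in the picture. A call takes as long as a camera call.
- bot.regions_of(picture, thing): "region" (400x640 bool, what is visible of it) and "box" ([centre column, centre row, width, height] in pixels, round what is visible of it).
The state is a dict: "time": time; "q": joint angles; "qd": joint speeds; "joint_efforts": joint torques, N m; "ee_pos": TCP position; "tcp_rot": TCP orientation; "wrist_force": force on the tool from outside, world axes, zero at the start; "torque": the same for the moment, N m; "opening": finger opening in m.
Only numpy, scipy, OpenCV 4.12 (cv2) and the standard library are available. Lean on these libraries where they do the work, as an engineer would, in place of code of your own. Each camera call takes 0.05 s, during which the arm holds its last target.

## Working session

There is one attempt and no reset: what is moved stays moved. The work goes in short steps, Python scripts to look and compute and a tool call to move; the robot and the scene stay as the last step left them, time stands still between calls to the robot, and variables do not carry over. Pictures are saved under pics/ and viewed, and the job is handed in when it is done.

Besides the shell and the picture viewer there is one more tool, called after ">>>" by a JSON object that holds its "name" and its "arguments". step_arm: Moves the arm, as the interface text tells. Its arguments: {"type":"object","properties":{"dr":{"type":"array"},"xyz":{"type":"array"},"gripper":{"type":"array"},"squeeze":{"type":"number"}},"required":["dr","xyz","gripper"]}

```bash
mkdir -p pics
cat > h.py <<'E'
import numpy as np,cv2
from workcell import bot
def save(p,n): cv2.imwrite('pics/'+n+'.png',cv2.cvtColor(p['image'],cv2.COLOR_RGB2BGR))
def proj(p,X):
    X=np.atleast_2d(X);c=X@np.array(p['R']).T+np.array(p['t']);s=c[:,:2]/c[:,2:]
    r2=(s**2).sum(1,keepdims=True);s=s*(1+p['k1']*r2);K=np.array(p['camera_matrix'])
    return np.c_[s[:,0]*K[0,0]+K[0,2],s[:,1]*K[1,1]+K[1,2]]
def ray(p,uv):
    K=np.array(p['camera_matrix']);d=np.array([(uv[0]-K[0,2])/K[0,0],(uv[1]-K[1,2])/K[1,1]])
    s=d.copy()
    for _ in range(30): s=d/(1+p['k1']*(s@s))
    R=np.array(p['R']);o=-R.T@np.array(p['t']);v=R.T@np.r_[s,1];return o,v/np.linalg.norm(v)
def atz(p,uv,z):
    o,v=ray(p,uv);return o+v*(z-o[2])/v[2]
E
python3 - <<'E'
from h import *
print(bot.get_obs())
for n in ['scene','side','wrist']:
    p=bot.camera(n);save(p,n+'0')
    print(n,p['k1'],-np.array(p['R']).T@p['t'])
    for t in ['knob','lever_ball','jig','spare_disc','drill','try_square','bush']:
        try:
            r=bot.regions_of(p,t);print(t,[(np.round(q['box'],1).tolist(),round(q['p'],2)) for q in r[:2]])
        except Exception as e: print(t,e)
E
```

```text
{'time': 0.0, 'q': array([-1.43261178e-03,  5.01372743e+00,  1.00334879e+01,  9.50985020e+01,
        1.01415202e-03,  9.00012083e+01]), 'qd': array([-0.03817895, -0.0037907 , -0.05240775, -0.05123935, -0.00687239,
       -0.02985927]), 'joint_efforts': array([ 7.68234549e-04, -5.20392072e+01,  4.64802504e+01,  1.63646933e-02,
        2.23589603e-05, -6.77332673e-05]), 'ee_pos': array([ 5.49743159e-01, -8.27981369e-06,  2.06749220e-01]), 'tcp_rot': array([-1.79921258e+02, -1.01249049e-03,  8.99973577e+01]), 'wrist_force': array([0.08992409, 0.51518727, 0.15872632]), 'torque': array([-0.04618018, -0.04062373,  0.00448815]), 'opening': 0.08541068282372488}
scene -0.03960177220365511 [1.23329972 0.00531709 1.2491994 ]
knob [([345.4, 216.4, 23.1, 22.8], 0.77)]
lever_ball [([301.6, 192.8, 14.4, 34.1], 0.6)]
jig [([335.1, 223.6, 108.9, 94.1], 0.58), ([347.3, 217.2, 22.8, 25.5], 0.3)]
spare_disc [([449.5, 209.2, 38.6, 42.9], 0.96)]
drill [([159.9, 214.4, 80.8, 74.9], 0.77)]
try_square [([203.1, 183.9, 50.1, 34.0], 0.56)]
bush [([334.0, 222.6, 104.2, 90.3], 0.65)]
side -0.003912854159591057 [0.17336272 0.78306355 0.96930873]
knob [([298.3, 206.5, 16.0, 28.2], 0.81)]
lever_ball [([268.7, 341.6, 57.8, 59.5], 0.45), ([304.2, 221.6, 105.4, 93.9], 0.3)]
jig [([302.9, 224.2, 105.5, 94.7], 0.89)]
spare_disc [([269.6, 340.9, 55.0, 58.5], 0.6)]
drill [([361.5, 119.0, 50.7, 63.1], 0.88)]
try_square [([396.8, 162.6, 41.1, 31.7], 0.93)]
bush [([303.6, 223.4, 103.7, 96.1], 0.69)]
wrist -0.03847407560765175 [0.54925082 0.0714127  0.37403619]
knob [([341.0, 101.4, 59.2, 99.0], 0.71)]
lever_ball [([260.2, 253.7, 59.3, 37.0], 0.61)]
jig [([335.8, 137.6, 227.0, 274.0], 0.79)]
spare_disc [([337.6, 135.6, 233.4, 271.2], 0.41)]
drill []
try_square []
bush [([337.1, 135.6, 231.1, 271.1], 0.84)]
```

View pics/scene0.png

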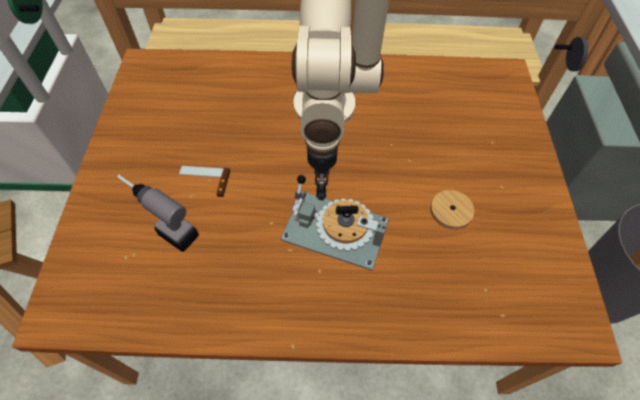

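View pics/side0.png

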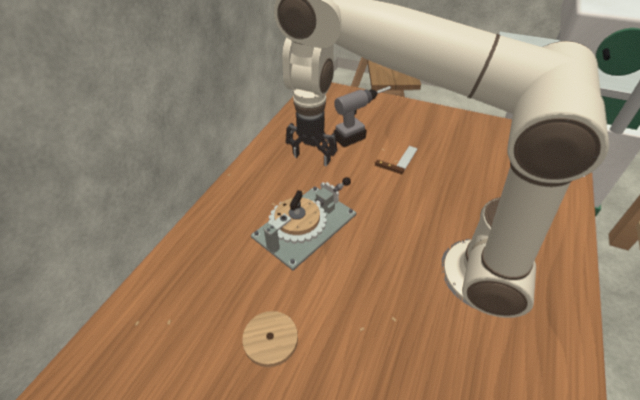

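View pics/wrist0.png

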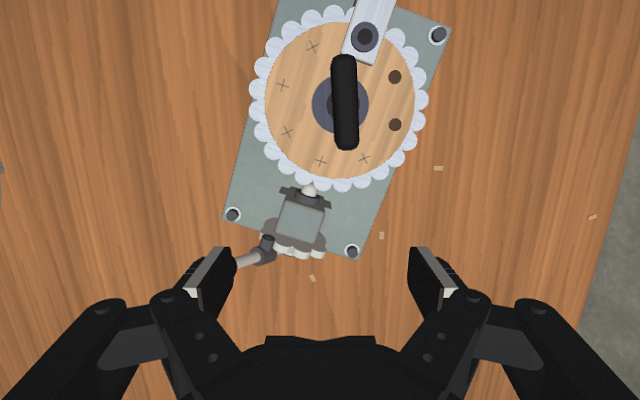

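Run:
```python
from h import *
from scipy.optimize import least_squares
P={}
for n in ['scene','side','wrist']: P[n]=bot.camera(n)
for n in P:
    r=bot.regions_of(P[n],'knob')[0]; m=r['region'];ys,xs=np.nonzero(m);print(n,xs.mean(),ys.mean(),r['box'],atz(P[n],(xs.mean(),ys.mean()),.144))
p=P['wrist']
b=atz(p,(364.5,37),.113);print('bush',b)
for uv in [(222,218),(358,258),(452,29)]: print('corner',atz(p,uv,.016))
# dark bar top
m=bot.regions_of(p,'knob')[0]['region']
g=p['image'].max(2);bar=((g<50)&m).astype(np.uint8);cs,_=cv2.findContours(bar,0,2);c=max(cs,key=cv2.contourArea);print(cv2.minAreaRect(c))
# fit
def J(q,X):
    c,s=np.cos(q[2]),np.sin(q[2]);X=np.atleast_2d(X)
    return np.c_[q[0]+c*X[:,0]-s*X[:,1],q[1]+s*X[:,0]+c*X[:,1],X[:,2]]
pts=[((364.5,37),(0,.055,.113)),((222,218),None),((358,258),None),((452,29),None)]
X=np.array([[0,.055,.113],[-.095,-.18,.016],[.095,-.18,.016],[.095,.12,.016]]);uv=np.array([q[0] for q in pts],float)
f=lambda q:(proj(p,J(q,X))-uv).ravel()
best=min((least_squares(f,[.65,0,a]) for a in np.arange(-3,3.1,1)),key=lambda r:r.cost)
print(best.x,np.degrees(best.x[2]),best.fun)
q=best.x
print('ball',J(q,[[-.056,-.164,.141],[0,-.164,.158]]),'knob',J(q,[0,0,.144]))
for n in P: print(n,proj(P[n],J(q,[[-.056,-.164,.141],[0,0,.158],[0,.055,.113],[0,0,.087]])).round(1).tolist())
v=cv2.resize(P['wrist']['image'],None,fx=1,fy=1)
for n in P:
    im=P[n]['image'].copy()
    for u in proj(P[n],J(q,np.r_[X,[[-.056,-.164,.141],[0,0,.158]]])): cv2.circle(im,tuple(int(round(a)) for a in u),2,(255,0,0),-1)
    u0=proj(P[n],J(q,[0,0,.1]))[0].astype(int)
    h=100 if n!='wrist' else 400
    y0=max(0,u0[1]-h//2);x0=max(0,u0[0]-h*3//4)
    im=im[y0:y0+h,x0:x0+h*3//2]
    im=cv2.resize(im,(750,500*im.shape[0]//h)) if n!='wrist' else im
    cv2.imwrite(f'pics/ov_{n}.png',im[:,:,::-1])
```

```text
scene 345.6991643454039 214.64623955431756 [346.6, 216.3, 23.5, 20.6] [0.58439327 0.07137566 0.144     ]
side 296.5425219941349 207.58064516129033 [298.4, 205.8, 15.8, 28.7] [0.55407649 0.10311369 0.144     ]
wrist 257.0267131242741 253.93960511033683 [255.7, 252.8, 48.7, 37.0] [ 0.49565421 -0.0479266   0.144     ]
bush [0.58483266 0.12623539 0.113     ]
corner [ 0.42389038 -0.06346082  0.016     ]
corner [ 0.60016679 -0.12030994  0.016     ]
corner [0.69352443 0.15575807 0.016     ]
((233.989990234375, 263.9299621582031), (14.283556938171387, 3.6769556999206543), 81.8698959350586)
[ 0.56745098  0.07463088 -0.32279686] -18.494897498695096 [ 0.10695714 -0.75819219 -2.62210331  1.80364989  0.04063009  3.95125776
  2.12408586 -2.50088391]
ball [[ 0.46231916 -0.0631345   0.141     ]
 [ 0.51542686 -0.08089883  0.158     ]] knob [[0.56745098 0.07463088 0.144     ]]
scene [[301.1, 179.2], [347.1, 207.1], [364.0, 220.6], [345.7, 219.4]]
side [[346.8, 180.9], [296.5, 196.5], [284.1, 217.2], [297.7, 212.8]]
wrist [[221.1, 267.8], [346.0, 103.4], [364.6, 36.2], [339.5, 104.6]]
```

View pics/ov_scene.png

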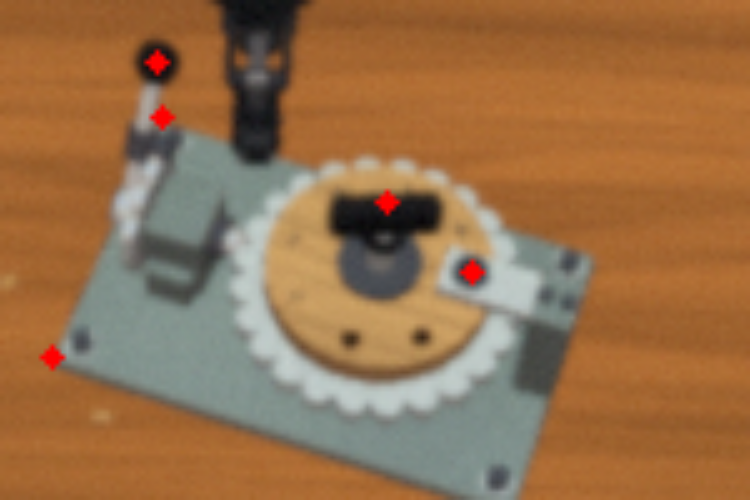

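View pics/ov_side.png

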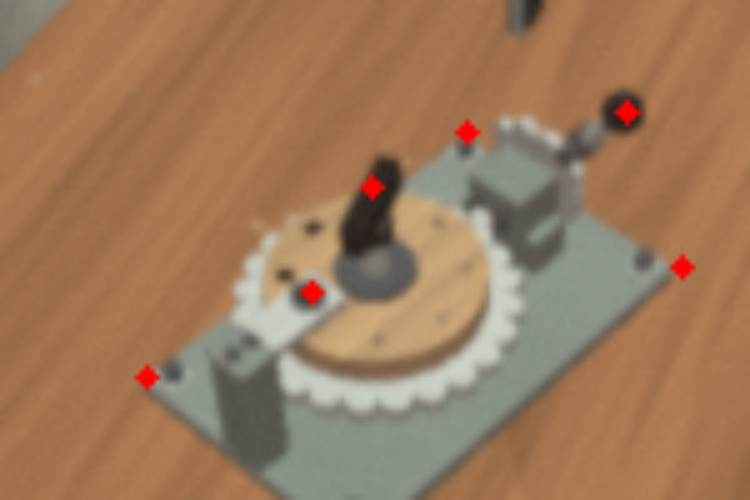

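View pics/ov_wrist.png

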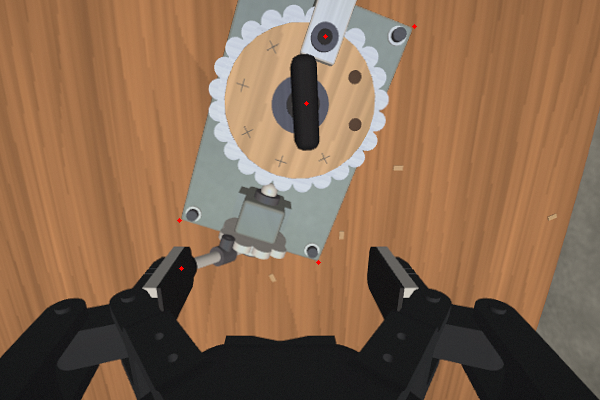

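>>> {"name": "step_arm", "arguments": {"dr": [[0,0,-0.14],[0,0,-0.28],[0,0,-0.42],[0,0,-0.56],[0,0,-0.7],[0,0,-0.84],[0,0,-0.98],[0,0,-1.12]], "xyz": [[-0.2,-0.3,0],[-0.4,-0.6,0],[-0.6,-0.9,0],[-0.8,-1.2,0],[-1.0,-1.5,0],[-1.2,-1.8,0],[-1.4,-2.0,0],[-1.58,-2.19,0]], "gripper": [1,1,1,1,1,1,1,1], "squeeze": 40}}

```text
time: 2.35
ee_pos: [0.462, -0.0635, 0.2076]
tcp_rot: [180.0, 0.0, 154.5]
wrist_force: [-0.5, -0.0, -0.6]
opening: 0.0855
```

```bash
cat >> h.py <<'E'
from scipy.spatial.transform import Rotation as Ro
JQ=np.array([0.56745,0.07463,-0.3228])
def J(X,q=JQ):
    c,s=np.cos(q[2]),np.sin(q[2]);X=np.atleast_2d(X)
    return np.c_[q[0]+c*X[:,0]-s*X[:,1],q[1]+s*X[:,0]+c*X[:,1],X[:,2]]
def delta(tgt,yaw_jaw):
    "tool-frame units to bring TCP to tgt, tool down with jaw(y) axis at world angle yaw_jaw(deg)"
    o=bot.get_obs();R=Ro.from_euler('xyz',o['tcp_rot'],degrees=True)
    a=np.radians(yaw_jaw);y=np.array([np.cos(a),np.sin(a),0]);z=np.array([0,0,-1.]);x=np.cross(y,z)
    T=Ro.from_matrix(np.c_[x,y,z])
    print('t',round(o['time'],2),'ee',o['ee_pos'].round(4),o['tcp_rot'].round(2),'F',o['wrist_force'].round(1),'op',round(o['opening'],4),'q6',round(o['q'][5],1))
    print('xyz',(R.inv().apply(np.array(tgt)-o['ee_pos'])/.04).round(3),'dr',(R.inv()*T).as_rotvec().round(4))
E
python3 - <<'E'
from h import *
p=bot.camera('wrist');save(p,'w1')
b=J([-.056,-.164,.141])[0];print(b,proj(p,[b]))
delta([b[0],b[1],.207],71.5);delta([b[0],b[1],.121],71.5)
E
```

```text
[ 0.46231775 -0.06313505  0.141     ] [[321.66221693 200.45491351]]
t 2.4 ee [ 0.4612 -0.0642  0.2079] [-1.7998e+02  2.0000e-02  1.5499e+02] F [ 0.5 -0.5  1.7] op 0.0857 q6 17.1
xyz [-0.014  0.036  0.022] dr [-0.0003  0.0003 -0.1136]
t 2.4 ee [ 0.4612 -0.0642  0.2079] [-1.7998e+02  2.0000e-02  1.5499e+02] F [ 0.5 -0.5  1.7] op 0.0857 q6 17.1
xyz [-0.013  0.036  2.172] dr [-0.0003  0.0003 -0.1136]
```

View pics/w1.png

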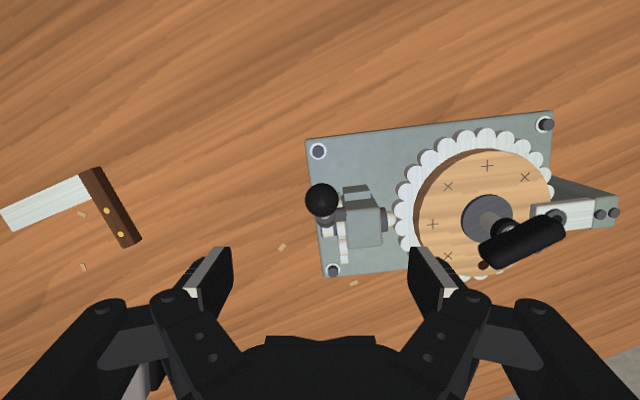

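>>> {"name": "step_arm", "arguments": {"dr": [[0,0,-0.06],[0,0,-0.11],[0,0,-0.11],[0,0,-0.11],[0,0,-0.11],[0,0,-0.11],[0,0,-0.11],[0,0,-0.11]], "xyz": [[0,0.03,0.2],[0,0.03,0.6],[0,0.03,1.0],[0,0.03,1.4],[0,0.03,1.8],[0,0.03,2.05],[0,0.03,2.17],[0,0.03,2.17]], "gripper": [1,1,1,1,1,1,1,1]}}

```text
time: 3.2
ee_pos: [0.4628, -0.062, 0.1204]
tcp_rot: [-180.0, -0.0, 160.4]
wrist_force: [-0.1, 0.7, 0.3]
opening: 0.0854
```

Run:
```python
from h import *
p=bot.camera('wrist');save(p,'w2')
b=J([-.056,-.164,.141])[0]
delta([b[0],b[1],.121],71.5)
```

```text
t 3.25 ee [ 0.463  -0.0621  0.121 ] [1.8000e+02 1.0000e-02 1.6044e+02] F [0.1 0.  0.1] op 0.086 q6 11.9
xyz [ 0.008 -0.031  0.   ] dr [ 0.      0.0002 -0.0186]
```

View pics/w2.png

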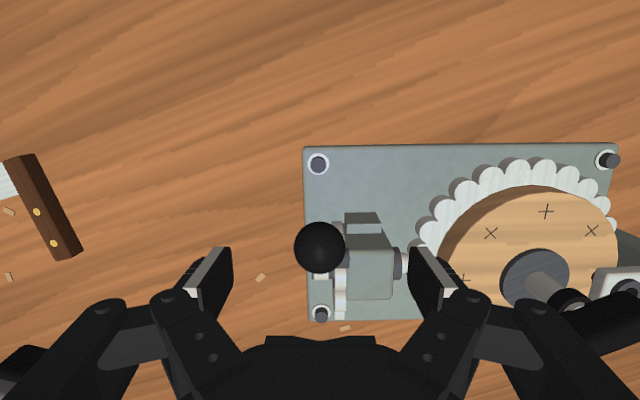

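>>> {"name": "step_arm", "arguments": {"dr": [[0,0,0],[0,0,0],[0,0,0],[0,0,0],[0,0,0],[0,0,0],[0,0,0],[0,0,0]], "xyz": [[0,0,0],[0,0,0],[0,0,0],[0,0,0],[0,0,0],[0,0,0],[0,0,0],[0,0,0]], "gripper": [0.2,0.2,0.2,0.2,0.2,0.2,0.2,0.2], "squeeze": 40}}

```text
time: 4.05
ee_pos: [0.4628, -0.0624, 0.121]
tcp_rot: [-180.0, 0.0, 160.5]
wrist_force: [-3.1, -3.3, 5.3]
opening: 0.0218
```

Run:
```python
from h import *
p=bot.camera('wrist');save(p,'w3')
o=bot.get_obs();R=Ro.from_euler('xyz',o['tcp_rot'],degrees=True)
e=o['ee_pos'];b0=J([-.056,-.164,.141])[0]
for th in [.1,.2,.3,.4,.5,.6,.65,.7]:
    a=th-.6; b=J([.1*np.sin(a),-.164,.058+.1*np.cos(a)])[0]
    print(th,(R.inv().apply(b-b0)/.04).round(2))
delta(e,71.5)
```

```text
0.1 [-0.2   0.   -0.12]
0.2 [-0.43  0.01 -0.23]
0.3 [-0.66  0.01 -0.31]
0.4 [-0.9   0.02 -0.37]
0.5 [-1.15  0.02 -0.41]
0.6 [-1.4   0.03 -0.42]
0.65 [-1.52  0.03 -0.42]
0.7 [-1.65  0.03 -0.41]
t 4.1 ee [ 0.4628 -0.0624  0.121 ] [-1.7997e+02  2.0000e-02  1.6046e+02] F [-3.2 -3.5  5.4] op 0.0219 q6 11.9
xyz [0. 0. 0.] dr [-0.0005  0.0003 -0.0181]
```

View pics/w3.png

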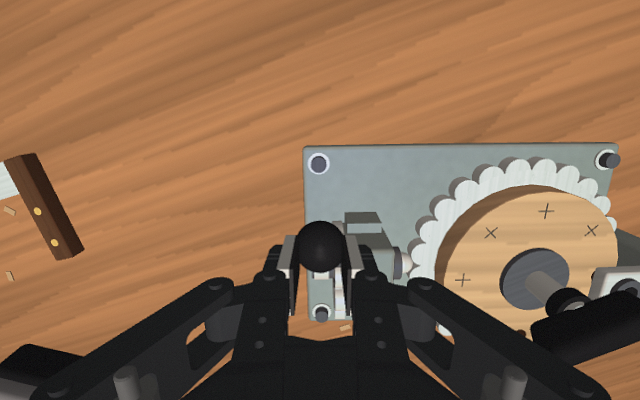

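Run:
```python
from h import *
p=bot.camera('wrist')
o=bot.get_obs();R=Ro.from_euler('xyz',o['tcp_rot'],degrees=True);e=o['ee_pos']
K=np.array(p['camera_matrix']);print(K[0,0])
for x in [.011,0,-.011]:
  for z in [0,-.01,-.019,-.03]: print(x,z,proj(p,[e+R.apply([x,.011,z])]).round(0),proj(p,[e+R.apply([x,-.011,z])]).round(0))
b=J([-.056,-.164,.141])[0];print(proj(p,[b]), 'ball in tool',R.inv().apply(b-e))
im=cv2.resize(p['image'][200:340,230:410],None,fx=4,fy=4);cv2.imwrite('pics/w3z.png',im[:,:,::-1])
s=bot.camera('side');im=cv2.resize(s['image'][120:260,250:430],None,fx=4,fy=4);cv2.imwrite('pics/s3z.png',im[:,:,::-1])
```

```text
298.9552391225548
0.011 0 [[340. 216.]] [[303. 216.]]
0.011 -0.01 [[341. 222.]] [[302. 222.]]
0.011 -0.019 [[342. 228.]] [[301. 228.]]
0.011 -0.03 [[344. 237.]] [[300. 237.]]
0 0 [[340. 233.]] [[303. 233.]]
0 -0.01 [[341. 240.]] [[302. 240.]]
0 -0.019 [[342. 247.]] [[301. 247.]]
0 -0.03 [[343. 257.]] [[300. 257.]]
-0.011 0 [[339. 250.]] [[303. 250.]]
-0.011 -0.01 [[340. 258.]] [[303. 258.]]
-0.011 -0.019 [[341. 265.]] [[302. 265.]]
-0.011 -0.03 [[343. 276.]] [[300. 276.]]
[[319.93738722 247.77141228]] ball in tool [ 0.0002032  -0.00088211 -0.02000998]
```

View pics/w3z.png

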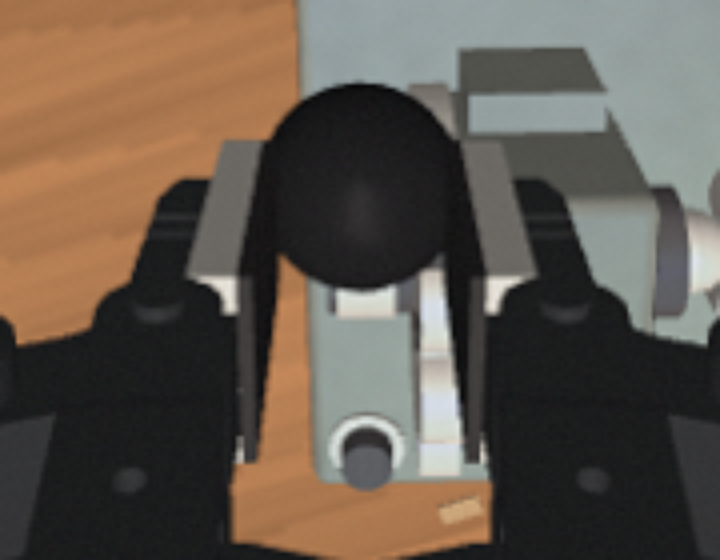

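View pics/s3z.png

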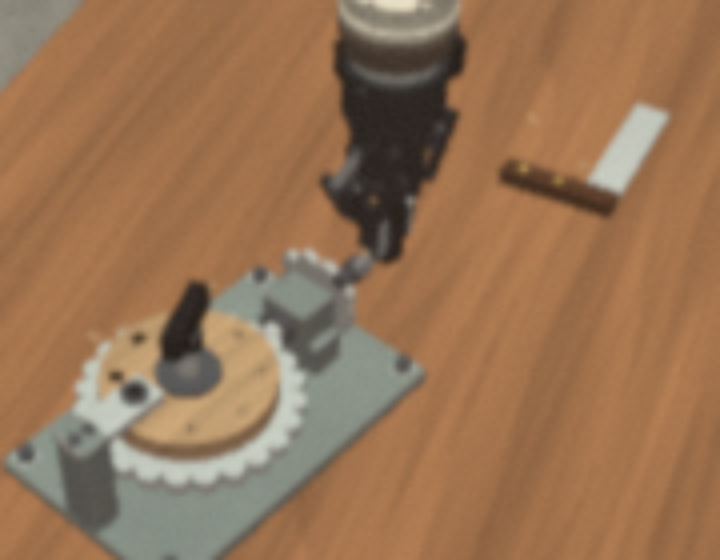

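>>> {"name": "step_arm", "arguments": {"dr": [[0,0,0],[0,0,0],[0,0,-0.02],[0,0,-0.02],[0,0,-0.02],[0,0,-0.02],[0,0,-0.02],[0,0,-0.02]], "xyz": [[0,0,0],[0,0,0],[0,-0.02,0.1],[0,-0.02,0.2],[0,-0.02,0.2],[0,-0.02,0.2],[0,-0.02,0.2],[0,-0.02,0.2]], "gripper": [0.6,0.6,0.6,0.6,0.2,0.2,0.2,0.2], "squeeze": 40}}

```text
time: 5.0
ee_pos: [0.4627, -0.0626, 0.1127]
tcp_rot: [180.0, -0.0, 161.6]
wrist_force: [0.4, 3.4, -0.6]
opening: 0.0253
```

Run:
```python
from h import *
p=bot.camera('wrist')
print(bot.get_obs()['wrist_force'],bot.get_obs()['opening'],bot.get_obs()['ee_pos'])
im=cv2.resize(p['image'][200:340,230:410],None,fx=4,fy=4);cv2.imwrite('pics/w4z.png',im[:,:,::-1])
```

```text
[ 0.54560583  3.62138272 -0.41062938] 0.025064237015323072 [ 0.46271466 -0.06256497  0.11272091]
```

View pics/w4z.png

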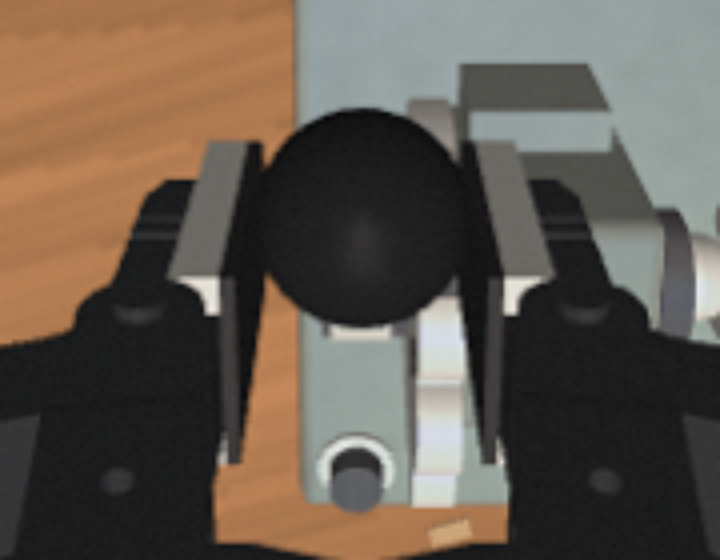

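>>> {"name": "step_arm", "arguments": {"dr": [[0,0,0],[0,0,0],[0,0,0],[0,0,0],[0,0,0],[0,0,0],[0,0,0],[0,0,0]], "xyz": [[-0.1,0,-0.06],[-0.2,0,-0.12],[-0.32,0,-0.18],[-0.43,0,-0.23],[-0.54,0,-0.27],[-0.66,0,-0.31],[-0.78,0,-0.34],[-0.9,0,-0.37]], "gripper": [0.2,0.2,0.2,0.2,0.2,0.2,0.2,0.2]}}

```text
time: 5.85
ee_pos: [0.4973, -0.0742, 0.1275]
tcp_rot: [180.0, 0.0, 161.6]
wrist_force: [7.1, 3.5, -12.4]
opening: 0.0251
```

Run:
```python
from h import *
p=bot.camera('wrist');save(p,'w5')
b=J([0,-.164,.158])[0]
delta([b[0],b[1],.130],71.5)
```

```text
t 5.9 ee [ 0.4979 -0.0744  0.1277] [1.7998e+02 5.0000e-02 1.6160e+02] F [-2.3  5.   2.6] op 0.0248 q6 9.9
xyz [-0.466 -0.016 -0.057] dr [0.0003 0.0009 0.0018]
```

View pics/w5.png

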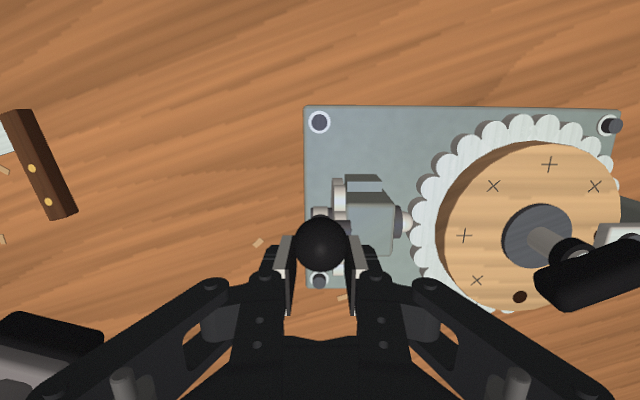

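>>> {"name": "step_arm", "arguments": {"dr": [[0,0,0],[0,0,0],[0,0,0],[0,0,0],[0,0,0],[0,0,0],[0,0,0],[0,0,0]], "xyz": [[-0.12,0,-0.02],[-0.24,0,-0.04],[-0.36,0,-0.05],[-0.47,0,-0.05],[-0.49,0,-0.05],[-0.49,0,-0.05],[-0.49,0,-0.05],[-0.49,0,-0.05]], "gripper": [0.2,0.2,0.2,0.2,0.2,0.2,0.2,0.2]}}

```text
time: 6.7
ee_pos: [0.5162, -0.0805, 0.1298]
tcp_rot: [180.0, 0.1, 161.6]
wrist_force: [4.8, 4.7, -2.9]
opening: 0.025
```

Run:
```python
from h import *
p=bot.camera('wrist');save(p,'w6')
b=J([0,-.164,.158])[0];print(b,atz(p,(70,340),.06))
delta([b[0],b[1],.130],71.5)
s=bot.camera('scene');d=bot.regions_of(s,'drill')[0]['box'];print(d,atz(s,(180,235),.05))
```

```text
[ 0.5154254  -0.08089955  0.158     ] [ 0.57731211 -0.367126    0.06      ]
t 6.75 ee [ 0.5162 -0.0805  0.1298] [1.7998e+02 8.0000e-02 1.6159e+02] F [ 3.6  4.8 -2.6] op 0.0249 q6 9.5
xyz [ 0.016 -0.014 -0.005] dr [0.0003 0.0015 0.0016]
[160.3, 214.5, 82.0, 76.8] [ 0.61582995 -0.42568355  0.05      ]
```

View pics/w6.png

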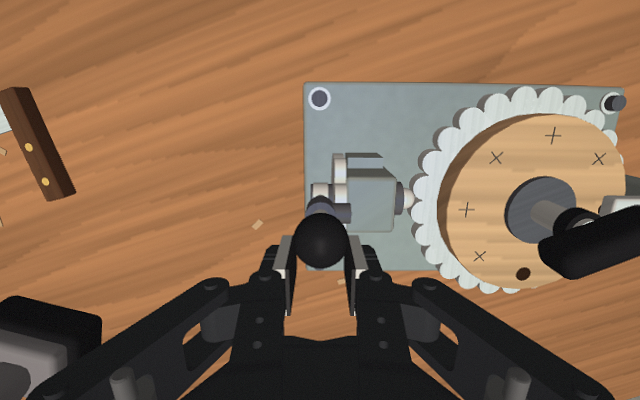

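>>> {"name": "step_arm", "arguments": {"dr": [[0,0,0],[0,0,0],[0,0,0],[0,0,0],[0,0,0],[0,0,0],[0,0,0],[0,0,0]], "xyz": [[0,0,0],[0,0,0],[0,0,0],[0,0,-0.3],[0,0,-0.8],[0,0,-1.4],[0,0,-2.0],[0,0,-2.3]], "gripper": [1,1,1,1,1,1,1,1]}}

```text
time: 7.65
ee_pos: [0.5159, -0.0806, 0.2245]
tcp_rot: [180.0, 0.2, 161.6]
wrist_force: [0.8, -0.9, 0.4]
opening: 0.0858
```

Run:
```python
from h import *
p=bot.camera('wrist');save(p,'w7')
print(proj(p,J([[0,-.164,.158],[-.056,-.164,.141],[0,0,.158]])))
delta([JQ[0],JQ[1],.22],0)
```

```text
[[320.45648868 199.78605935]
 [320.56385376 128.2463085 ]
 [517.86321318 200.02416155]]
t 7.7 ee [ 0.5162 -0.0807  0.2253] [179.97   0.25 161.61] F [-1.3 -0.1  1. ] op 0.0851 q6 9.5
xyz [0.01  4.088 0.136] dr [0.0032 0.0035 1.2499]
```

View pics/w7.png

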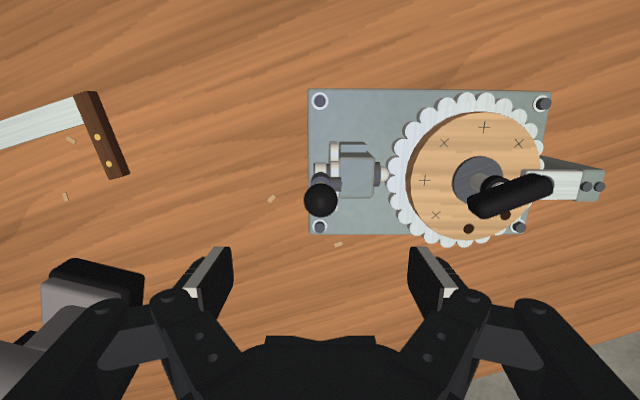

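>>> {"name": "step_arm", "arguments": {"dr": [[0,0,0.14],[0,0,0.28],[0,0,0.42],[0,0,0.56],[0,0,0.7],[0,0,0.84],[0,0,0.98],[0,0,1.12]], "xyz": [[0,0.5,0],[0,1.0,0],[0,1.5,0],[0,2.0,0],[0,2.5,0],[0,3.1,0],[0,3.7,0],[0,4.1,0]], "gripper": [1,1,1,1,1,1,1,1]}}

```text
time: 8.5
ee_pos: [0.5673, 0.0765, 0.2206]
tcp_rot: [-179.9, 0.0, 97.2]
wrist_force: [0.1, 0.6, 0.6]
opening: 0.0857
```

Run:
```python
from h import *
p=bot.camera('wrist');save(p,'w8')
print(proj(p,J([[0,-.164,.158],[-.056,-.164,.141],[0,0,.158]])))
delta([JQ[0],JQ[1],.22],0)
```

```text
[[246.5643048  349.99720002]
 [197.94209365 316.62942081]
 [320.83752622 202.97548184]]
t 8.55 ee [0.5676 0.078  0.2203] [-1.7994e+02 -4.0000e-02  9.6650e+01] F [-1.   1.7 -0.6] op 0.0853 q6 91.2
xyz [-0.083 -0.014  0.007] dr [-0.0012 -0.0006  0.116 ]
```

View pics/w8.png

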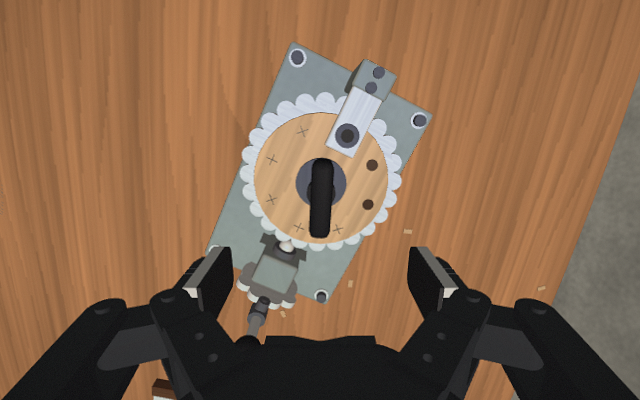

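Run:
```python
from h import *
p=bot.camera('wrist')
im=p['image'][140:260,260:400]
g=im.max(2);bar=((g<30)).astype(np.uint8)
n,l,st,c=cv2.connectedComponentsWithStats(bar);print([(s.tolist()) for s in st])
cs,_=cv2.findContours(bar,0,2);c=max(cs,key=cv2.contourArea);print(cv2.minAreaRect(c))
cv2.imwrite('pics/w9z.png',cv2.resize(im,None,fx=4.5,fy=4.5)[:,:,::-1])
```

```text
[[0, 0, 140, 120, 16365], [49, 20, 24, 79, 433], [54, 55, 1, 1, 1], [64, 92, 1, 1, 1]]
((60.5, 58.99999237060547), (22.999996185302734, 77.99998474121094), 0.0)
```

View pics/w9z.png

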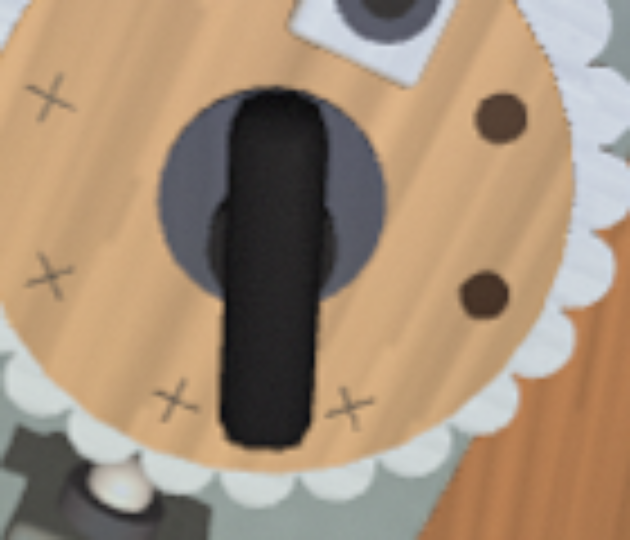

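Run:
```python
from h import *
p=bot.camera('wrist');save(p,'w10')
im=p['image'][140:260,260:400];g=im.max(2)
mid=[]
for r in range(30,90,2):
    xs=np.nonzero(g[r,45:78]<45)[0]
    xs=xs[(xs>0)]
    mid.append((r,xs.min()+45,xs.max()+45))
mid=np.array(mid);print(mid[::4].tolist())
c=np.array([[260+(a+b)/2,140+r] for r,a,b in mid if r>62 or r<45])
pf=np.polyfit(c[:,1],c[:,0],1)
a=atz(p,(np.polyval(pf,170),170),.158);b=atz(p,(np.polyval(pf,230),230),.158)
print(np.degrees(np.arctan2(a[1]-b[1],a[0]-b[0])),a,b)
t=atz(p,(321.5,159.5),.158);u=atz(p,(319.5,239.5),.158);print('centre',(t+u)/2, np.linalg.norm(t-u))
delta([JQ[0],JQ[1],.125],3)
```

```text
[[30, 52, 73], [38, 52, 72], [46, 49, 72], [54, 48, 73], [62, 50, 71], [70, 50, 70], [78, 50, 69], [86, 50, 69]]
94.37434095474724 [0.56516186 0.10181574 0.158     ] [0.56901061 0.05150226 0.158     ]
centre [0.56691363 0.07646902 0.158     ] 0.06720691188241436
t 8.65 ee [0.567  0.0757 0.2206] [-1.7992e+02  1.0000e-02  9.7650e+01] F [-0.1 -0.3 -0.2] op 0.0855 q6 90.0
xyz [-0.029  0.011  2.39 ] dr [-0.0014  0.0003  0.0812]
```

>>> {"name": "step_arm", "arguments": {"dr": [[0,0,0.055],[0,0,0.055],[0,0,0.055],[0,0,0.055],[0,0,0.055],[0,0,0.055],[0,0,0.055],[0,0,0.055]], "xyz": [[-0.02,0.01,0.2],[-0.02,0.01,0.6],[-0.02,0.01,1.0],[-0.02,0.01,1.4],[-0.02,0.01,1.8],[-0.02,0.01,2.2],[-0.02,0.01,2.46],[-0.02,0.01,2.46]], "gripper": [1,1,1,1,1,1,1,1]}}

```text
time: 9.45
ee_pos: [0.5667, 0.0737, 0.1215]
tcp_rot: [-179.9, 0.0, 94.4]
wrist_force: [1.1, -0.4, 0.1]
opening: 0.0852
```

Run:
```python
from h import *
p=bot.camera('wrist');save(p,'w11')
delta([JQ[0],JQ[1]+.001,.122],4.4)
```

```text
t 9.5 ee [0.5672 0.0739 0.1228] [-1.7994e+02  1.0000e-02  9.4350e+01] F [-0.   0.3  1.3] op 0.0857 q6 93.1
xyz [0.043 0.01  0.019] dr [-0.001   0.0002 -0.0008]
```

View pics/w11.png

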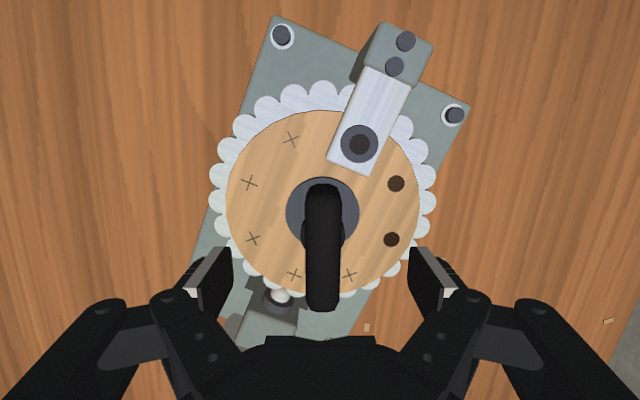

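>>> {"name": "step_arm", "arguments": {"dr": [[0,0,0],[0,0,0],[0,0,0],[0,0,0],[0,0,0],[0,0,0],[0,0,0],[0,0,0]], "xyz": [[0.04,0,0.02],[0.04,0,0.02],[0.04,0,0.02],[0.04,0,0.02],[0.04,0,0.02],[0.04,0,0.02],[0.04,0,0.02],[0.04,0,0.02]], "gripper": [0.1,0.1,0.1,0.1,0.1,0.1,0.1,0.1], "squeeze": 80}}

```text
time: 10.3
ee_pos: [0.5679, 0.0762, 0.1229]
tcp_rot: [179.9, -0.0, 94.3]
wrist_force: [0.8, -0.2, 5.6]
opening: 0.0156
```

Run:
```python
from h import *
p=bot.camera('wrist');save(p,'w12');print(bot.get_obs()['torque'])
delta([JQ[0],JQ[1]+.001,.122],4.4)
```

```text
[ 0.07242697 -0.22689759 -0.06985787]
t 10.35 ee [0.5679 0.0762 0.1229] [ 1.7992e+02 -1.0000e-02  9.4300e+01] F [0.8 0.1 5.5] op 0.0154 q6 93.3
xyz [-0.013 -0.013  0.023] dr [ 0.0014 -0.0001 -0.0018]
```

View pics/w12.png

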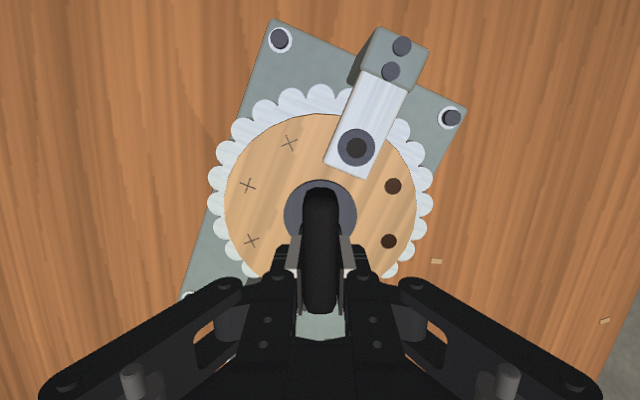

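>>> {"name": "step_arm", "arguments": {"dr": [[0,0,0.04],[0,0,0.08],[0,0,0.12],[0,0,0.16],[0,0,0.2],[0,0,0.24],[0,0,0.262],[0,0,0.262]], "xyz": [[0,0,0],[0,0,0],[0,0,0],[0,0,0],[0,0,0],[0,0,0],[0,0,0],[0,0,0]], "gripper": [0.1,0.1,0.1,0.1,0.1,0.1,0.1,0.1]}}

```text
time: 11.15
ee_pos: [0.5682, 0.0762, 0.1229]
tcp_rot: [179.9, -0.0, 79.2]
wrist_force: [2.5, 0.7, 5.2]
opening: 0.0156
```

Run:
```python
from h import *
p=bot.camera('wrist');save(p,'w13');print(bot.get_obs()['torque'])
delta([JQ[0],JQ[1]+.001,.122],-10.6)
```

```text
[ 0.05554233 -0.53148869 -0.14053181]
t 11.2 ee [0.5681 0.0762 0.1229] [ 1.7991e+02 -3.0000e-02  7.9280e+01] F [2.3 0.5 4.9] op 0.0155 q6 108.4
xyz [-0.016 -0.015  0.022] dr [ 0.0016 -0.0005 -0.0021]
```

View pics/w13.png

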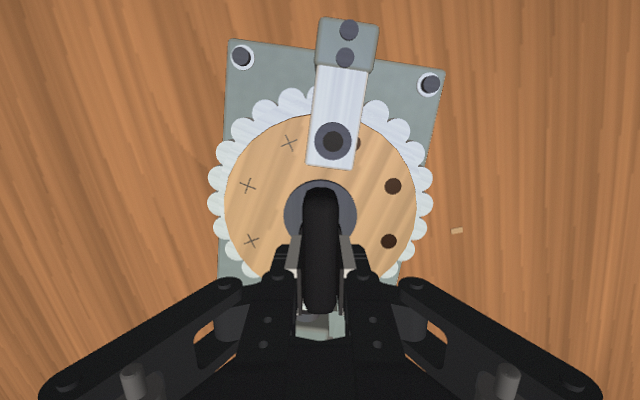

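>>> {"name": "step_arm", "arguments": {"dr": [[0,0,0.04],[0,0,0.08],[0,0,0.12],[0,0,0.16],[0,0,0.2],[0,0,0.24],[0,0,0.262],[0,0,0.262]], "xyz": [[0,0,0],[0,0,0],[0,0,0],[0,0,0],[0,0,0],[0,0,0],[0,0,0],[0,0,0]], "gripper": [0.1,0.1,0.1,0.1,0.1,0.1,0.1,0.1]}}

```text
time: 12.0
ee_pos: [0.5684, 0.0761, 0.1229]
tcp_rot: [179.9, -0.1, 64.2]
wrist_force: [4.6, -0.5, 5.1]
opening: 0.0159
```

Run:
```python
from h import *
p=bot.camera('wrist');save(p,'w14');print(bot.get_obs()['torque'])
delta([JQ[0],JQ[1]+.001,.122],-25.6)
```

```text
[-0.03579565 -0.95403064 -0.1102909 ]
t 12.05 ee [0.5684 0.0761 0.1229] [ 1.7989e+02 -6.0000e-02  6.4280e+01] F [ 4.1 -0.4  5.4] op 0.0156 q6 123.4
xyz [-0.021 -0.015  0.022] dr [ 0.0019 -0.001  -0.0022]
```

View pics/w14.png

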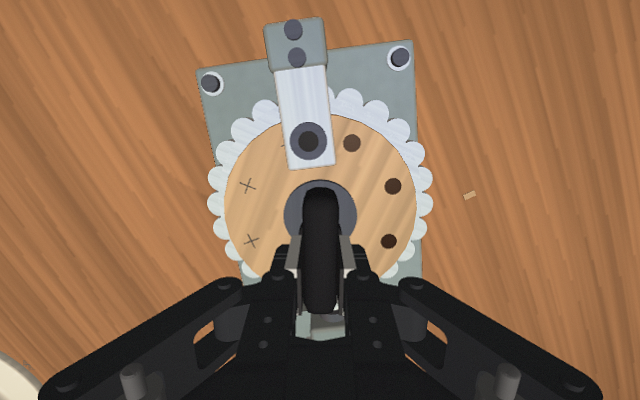

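Two clicks; the disc holds still in the wrist view. Third, ending at 45° total.

>>> {"name": "step_arm", "arguments": {"dr": [[0,0,0.04],[0,0,0.08],[0,0,0.12],[0,0,0.16],[0,0,0.2],[0,0,0.24],[0,0,0.262],[0,0,0.262]], "xyz": [[0,0,0],[0,0,0],[0,0,0],[0,0,0],[0,0,0],[0,0,0],[0,0,0],[0,0,0]], "gripper": [0.1,0.1,0.1,0.1,0.1,0.1,0.1,0.1]}}

```text
time: 12.85
ee_pos: [0.5686, 0.0759, 0.1229]
tcp_rot: [179.9, -0.1, 49.2]
wrist_force: [6.3, -0.5, 4.0]
opening: 0.0155
```

Run:
```python
from h import *
p=bot.camera('wrist');save(p,'w15');print(bot.get_obs()['torque'])
delta([JQ[0],JQ[1]+.001,.122],-40.6)
# disc feature shift in wrist frame between w12 and w15
a=cv2.imread('pics/w12.png');b=cv2.imread('pics/w15.png')
for n in ['w13','w14','w15']:
    b=cv2.imread(f'pics/{n}.png')
    t=a[175:255,365:420];m=cv2.matchTemplate(b[160:270,350:435],t,cv2.TM_CCOEFF_NORMED);_,v,_,l=cv2.minMaxLoc(m);print(n,v,np.array(l)-15)
s=bot.camera('scene');save(s,'s15');d=bot.camera('side')
print(proj(s,J([[0,-.164,.158],[-.056,-.164,.141],[.056,-.164,.141]])))
im=np.hstack([cv2.resize(s['image'][150:280,270:400],(400,400)),cv2.resize(d['image'][140:270,240:370],(400,400))]);cv2.imwrite('pics/z15.png',im[:,:,::-1])
```

```text
[-0.16692472 -1.2240204  -0.11306043]
t 12.9 ee [0.5686 0.076  0.1229] [ 1.7989e+02 -9.0000e-02  4.9250e+01] F [ 5.9 -1.4  4.9] op 0.0157 q6 138.4
xyz [-0.025 -0.016  0.023] dr [ 0.002  -0.0016 -0.0026]
w13 0.9963766932487488 [0 0]
w14 0.9800304770469666 [0 0]
w15 0.9783914685249329 [0 0]
[[293.98204602 190.62267009]
 [301.0685366  179.24595643]
 [287.07396955 208.95087161]]
```

View pics/w15.png

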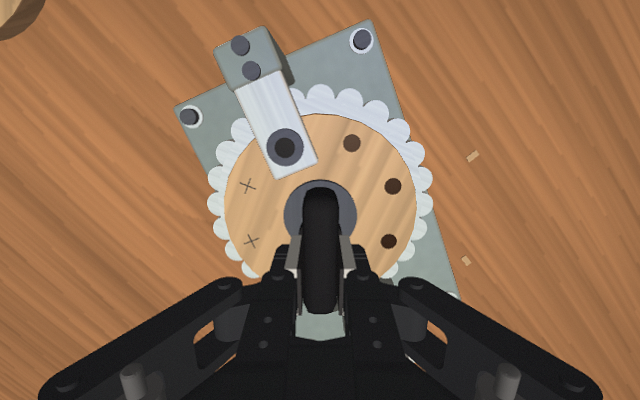

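View pics/z15.png

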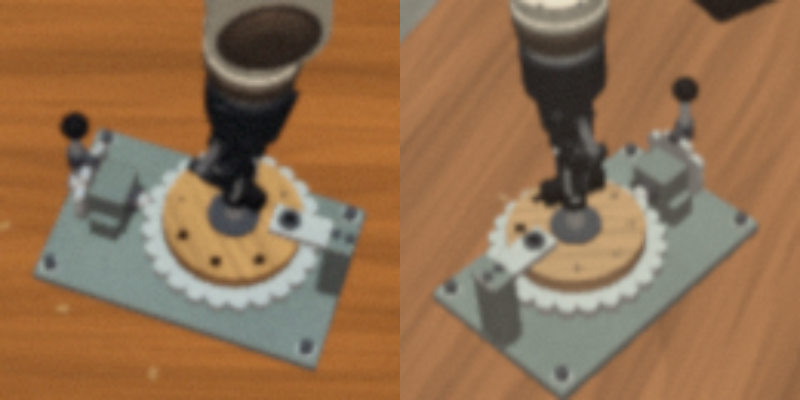

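Run:
```python
from h import *
p=bot.camera('wrist');o=bot.get_obs()
Rt=Ro.from_euler('xyz',o['tcp_rot'],degrees=True).as_matrix();e=o['ee_pos']
Rc=np.array(p['R'])@Rt; tc=np.array(p['t'])+np.array(p['R'])@e  # cam = Rc*tool+tc
def cam(e,r):
    R=Ro.from_euler('xyz',r,degrees=True).as_matrix();q=dict(p);q['R']=Rc@R.T;q['t']=tc-q['R']@np.array(e);return q
def cent(n,boxes):
    g=cv2.cvtColor(cv2.imread(f'pics/{n}.png'),cv2.COLOR_BGR2GRAY);out=[]
    for x,y in boxes:
        w=g[y-13:y+14,x-13:x+14];m=(w<95);m=cv2.connectedComponentsWithStats(m.astype(np.uint8));l=m[1][13,13];out.append(m[3][l]+[x-13,y-13])
    return out
A=cent('w11',[(396,183),(391,239)]);B=cent('w15',[(393,186),(389,241)]);print(A,B)
qa=cam([.5672,.0739,.1228],[-179.94,.01,94.35]);qb=cam(e,o['tcp_rot'])
for a,b in zip(A,B):
    X=atz(qa,a,.087)[:2]-[.5675,.0755];Y=atz(qb,b,.087)[:2]-[.5675,.0755]
    print(np.linalg.norm(X),np.linalg.norm(Y),np.degrees(np.arctan2(X[1],X[0])-np.arctan2(Y[1],Y[0])))
X=[atz(qa,a,.087)[:2] for a in A];Y=[atz(qb,b,.087)[:2] for b in B]
d=X[0]-X[1];f=Y[0]-Y[1];print('chord',np.degrees(np.arctan2(d[1],d[0])-np.arctan2(f[1],f[0])))
```

```text
[array([395.50952381, 183.31904762]), array([390.93442623, 239.07103825])] [array([392.57692308, 185.82692308]), array([388.35359116, 240.8839779 ])]
0.05571100891692988 0.05523152872739767 44.032330989820494
0.056938035049806296 0.0558405581877754 44.34484171403959
chord 44.957083956406855
```

Run:
```python
from h import *
print(bot.job_done());o=bot.get_obs();print(o['time'],o['opening'],o['tcp_rot'])
```

```text
the job is handed in; nothing more can be done
None
the job is handed in; nothing more can be done
```

The job is handed in at about 13 s of robot time, with the T-handle still gripped. I threw the lever from the lock notch into the middle notch. Then I turned the disc clockwise by the T-handle in three separate 15° steps. No verdict was reported.

**Last checks**
- **Turn:** the wrist turned 45.05°, and the disc did not shift relative to the gripper between clicks. The disc holes against the bench gave 44.0°, 44.3° and 45.0°. These readings differ by about 1°, which is inside the ±2.9° allowed.
- **Lever:** the ball sat at about (294, 191) px in the scene picture, against (294, 190.6) predicted for the middle notch.
- **Grip:** squeeze was set to 80 N. The opening read about 15.6 mm on the 18 mm bar. The ball also read low, about 25 mm for 28 mm, so I took this as a reading offset. I did not measure the contact force on the knob directly.
- **Bystanders:** the arm never went near the spare disc, the square or the drill. I did not measure their positions again at the end.

My first grip on the ball was too high, so I opened, lowered 8 mm and gripped again before moving the lever.

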